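Return stray hydraulic fittings to their stock bins

ROBOT

A 7-joint arm with a two-finger parallel gripper is mounted at the origin on the work surface. World frame = base frame: x ahead of the robot, y to its left, z up, the work surface at z = 0. Lengths are in m, angles in degrees, forces in N, time in s.
With the tool pointing down it reaches from about 0.425 to 0.875 m from the base axis. Payload 9.9 kg.
Tool frame: the origin (TCP) lies midway between the tips of the shut fingers; the grasp point (between the pads) lies 19 mm behind it (env.hold_point_z is the y of the grasp point in the tool frame, in m); y points along the fingers, x is the direction in which the jaws open and shut, and the axes are right-handed (so a half turn about y gives the same grasp; the last joint's range is limited). The gripper opens to 85 mm and grips with 20 to 120 N. Pads are 22 mm wide; open, the fingers measure 114 mm over their backs; the gripper's body (76 mm by 85 mm) begins 54 mm behind the grasp point. The pads swing forward as they close: fully open they stand 13 mm farther back than shut.
Start: joints at [70.886, 32.985, 1.427, 82.34, -0.859, 64.687, -3.237], TCP at [0.167, -0.654, 0.231] pointing down, gripper open.
Joint ranges: [-157.87, 157.87], [-19.46, 123.44], [-87.15, 90], [11.01, 140.99], [-62.26, 242.26], [9.8, 113.94], [-161.44, 161.44]. Speed limits (degrees/s): [127.2, 127.2, 172.46, 172.46, 180, 180, 180].

INTERFACE

Orientations are given as [roll, pitch, yaw] about the fixed x, y, z axes, in that order (R = Rz(yaw) Ry(pitch) Rx(roll)).
In Python, from workcell import env gives the robot as it stands. The module is installed in compiled form; this text tells all that it offers.
- The arm moves only by the shell command python3 -m pendant 'ROWS' [FORCE]. ROWS is JSON, a list that holds one entry, the list of rows, each a list of 7 numbers: the turn, a rotation vector about the tool's x, y, z in rad, then the shift along the tool's x, y, z in m, then the finger opening in m, from 0 to 0.0854. A call has 1 to 10 rows; each row is the pose to reach, as a shift and turn from the pose commanded when the call began, along the tool's axes at that moment; what a row does not reach only later rows make up. A row lasts 1/12 s, in which the tool goes at most 41.7 mm and 7.16 degrees, less where a joint would pass 70% of its speed; a pose out of reach is approached as far as the arm can. A call with a gripper value outside its range is refused whole. The fingers move at their own pace and stop on an object; FORCE is the grip in N (left out, the last holds). Time passes only in rows, so rows that repeat a pose let the fingers close. It gives the time, the measured TCP pose, the force and the opening at its end, in the units of the state.
- env.get_state(): the state, without advancing time (a new reading comes with each control period).
- env.get_image(name): name is "scene" or "top" or "wrist"; returns the picture (400x640x3 uint8, red, green, blue); there is no depth.
- env.camera_model(name): a dict with "camera_matrix" (3x3 intrinsics, pixels), "D" ([k1, k2, p1, p2, k3] as OpenCV has them; the pictures are not rectified), "rvec" (rotation vector, rad) and "tvec" (3), from world to camera coordinates, as OpenCV has them; the wrist camera has in their place "hand_eye" (4x4, takes a point from camera to tool coordinates, whose origin is the TCP and whose axes are the tool frame's). Camera axes: x right, y down, z forward; pixel columns grow to the right and rows downward; lengths in m; the calibration is good to about 2 mm. A picture is of the moment at which its call begins: read the wrist's pose just before it. camera_model takes no time and is no camera call.
- env.job_done(): hands the job in, once; it reports no verdict.
Trained networks look in the newest picture that a camera, given by its name, has taken for a name from the list of things; names that differ only in an ending like _2 or _b are one class to them, and where a whole thing is asked for, a point or a joint stands for the part that bears it (a point fixed in the world has none). Each returns a list of dicts, best first, with "conf" (0 to 1); they miss things now and then, are a little off and sometimes report something else, mostly with a low value. They report only what shows in the picture. A call takes as long as a camera call.
- env.recognise(thing, camera): "position" ([x, y, z] in m, in world coordinates, good to about 4 mm: the middle of the surface that is visible of it).
- env.pinpoint(thing, camera): "position" ([x, y, z] in m, in world coordinates, good to about 4 mm: a listed point, or the origin of a listed thing).
The state is a dict: "time": time; "joints": joint angles; "joint_vel": joint speeds; "joint_torque": joint torques, N m; "tcp_pos": TCP position; "eef_rot": TCP orientation; "ft_force": force on the tool from outside, world axes, zero at the start; "ft_torque": the same for the moment, N m; "grip_width": opening from 0.0 (shut) to 1.0 (fully open).
Only numpy, scipy, OpenCV 4.12 (cv2) and the standard library are available. Lean on these libraries where they do the work, as an engineer would, in place of code of your own. Each camera call takes 0.05 s, during which the arm holds its last target.

TASK

Four stray fittings lie on the stock-room bench: put each one back in the grey bin that holds its own kind, straight coupling with the couplings, tee with the tees, nut with the nuts, crimp sleeve with the sleeves. Lower each one down inside its bin and let go of it there, rather than dropping it in from above the rim, so the threads are not damaged. Leave the roll of tape and the grease tin that stand among them where they are.

Things in the scene. Friction and masses are not known exactly. Their poses are not given: they have to be found in the camera images.
- coupling: Loose straight swivel coupling, plain zinc-plated steel, 0.18 kg, 90 mm long, dumbbell-shaped along its x: a round body 20 mm across between two hexagon nuts, each 20 mm long, 32 mm across the flats (37 mm over the corners, sideways). Lies on the flats of both nuts. Origin: its middle, on the centre line, 16 mm above what it lies on; z up. The bare round middle is 44 mm long.
- tee: Loose tee fitting, plain zinc-plated steel, 0.15 kg, a T. Round threaded ends 22 mm across, faces 38 mm from the origin; middle block a 27 mm cube, square to the axes. Lies flat on the block: origin (middle of block, where the ends' centre lines cross) 13.5 mm up, top 27 mm. The straight run lies along its x (ends at +x and -x, 76 mm overall), the branch points along its +y.
- nut: Loose hexagon union nut, zinc-plated steel, 0.17 kg, 41 mm across the flats (47 mm across the corners), 24 mm high, with a 26 mm through hole; lies flat. Origin: its centre, 12 mm above what it lies on; z along the hole, up. Its +x and -x axes pass square through two parallel flats.
- sleeve: Loose crimp sleeve, plain zinc-plated steel, about 0.10 kg, a round tube 32 mm outside, 25 mm inside, 42 mm high, standing upright. Origin: its centre, 21 mm above what it stands on; z along the tube.
- bin_coupling: Grey stock bin, fixed, full of straight dumbbell-shaped couplings. Outside 150 (its x) x 110 mm (its y), walls 3 mm: 144 x 104 mm inside. Rim 75 mm above the bench; only the front wall (-x, towards the robot) and the first 30 mm of the sides are 53 mm high. The stock is a firm level bed, 38 mm above the bench, that carries what is laid on it. Origin: middle of the underside.
- bin_tee: Grey stock bin, fixed, full of T-shaped tees. Outside 150 (its x) x 110 mm (its y), walls 3 mm: 144 x 104 mm inside. Rim 75 mm above the bench; only the front wall (-x, towards the robot) and the first 30 mm of the sides are 53 mm high. The stock is a firm level bed, 38 mm above the bench, that carries what is laid on it. Origin: middle of the underside.
- bin_nut: Grey stock bin, fixed, full of hexagon nuts. Outside 150 (its x) x 110 mm (its y), walls 3 mm: 144 x 104 mm inside. Rim 75 mm above the bench; only the front wall (-x, towards the robot) and the first 30 mm of the sides are 53 mm high. The stock is a firm level bed, 38 mm above the bench, that carries what is laid on it. Origin: middle of the underside.
- bin_sleeve: Grey stock bin, fixed, full of round crimp sleeves. Outside 150 (its x) x 110 mm (its y), walls 3 mm: 144 x 104 mm inside. Rim 75 mm above the bench; only the front wall (-x, towards the robot) and the first 30 mm of the sides are 53 mm high. The stock is a firm level bed, 38 mm above the bench, that carries what is laid on it. Origin: middle of the underside.
- tape_roll: Bystander to leave where it is: loose roll of white thread-sealing tape lying flat, a ring 54 mm outside, 38 mm inside, 19 mm high. Origin: centre of its underside.
- grease_tin: Bystander to leave where it is: loose dark steel tin with a tan band, standing, 63 mm across, 52 mm high. Origin: centre of its underside.

How it is judged:
By the outcome, as a careful person would: the job done as asked, in the order asked, and still so for the second after the job is handed in, with the robot touching nothing.
It also fails if it takes over 104 s, if anything falls off the work surface, if the arm or the gripper's body presses on something with over 40 N, if the wrist force passes 120 N, or if a joint passes its speed limit or range.

## Working session

There is one attempt and no reset: what is moved stays moved. The work goes in short steps, Python scripts to look and compute and a shell command to move; the robot and the scene stay as the last step left them, time stands still between calls to the robot, and variables do not carry over. Pictures are saved under pics/ and viewed, and the job is handed in when it is done.

```bash
mkdir -p pics; ls; python3 - <<'E'
from workcell import env
import cv2,numpy as np
s=env.get_state();print({k:np.round(v,3).tolist() for k,v in s.items()}, env.hold_point_z)
for n in ["scene","top","wrist"]:
    cv2.imwrite(f"pics/{n}0.png",env.get_image(n)[:,:,::-1])
    m=env.camera_model(n);print(n,{k:np.round(v,4).tolist() for k,v in m.items()})
E
```

```text
pics
{'time': 0.0, 'joints': [70.887, 33.033, 1.423, 82.388, -0.861, 64.687, -3.236], 'joint_vel': [-0.039, -0.017, 0.024, -0.096, 0.027, -0.015, -0.022], 'joint_torque': [0.002, -76.575, 2.251, -28.596, 0.015, 0.013, 0.0], 'tcp_pos': [0.167, -0.654, 0.23], 'eef_rot': [-90.004, 0.097, -75.685], 'ft_force': [0.71, -0.002, -0.777], 'ft_torque': [-0.018, -0.018, 0.02], 'grip_width': 1.0} -0.0187
scene {'camera_matrix': [[513.8496, 0.0, 327.6378], [0.0, 513.8496, 198.5203], [0.0, 0.0, 1.0]], 'D': [-0.0641, 0.0, 0.0, 0.0, 0.0], 'rvec': [1.4669, 2.147, -0.8448], 'tvec': [0.2035, -0.3208, 1.5213]}
top {'camera_matrix': [[397.1961, 0.0, 324.5322], [0.0, 397.1961, 198.6616], [0.0, 0.0, 1.0]], 'D': [-0.0786, 0.0, 0.0, 0.0, 0.0], 'rvec': [2.141, -2.1695, 0.1409], 'tvec': [-0.0009, 0.5328, 0.9115]}
wrist {'camera_matrix': [[357.5211, 0.0, 315.629], [0.0, 357.5211, 201.4806], [0.0, 0.0, 1.0]], 'D': [-0.0055, 0.0, 0.0, 0.0, 0.0], 'hand_eye': [[1.0, 0.0006, -0.0004, -0.0004], [0.0005, -0.2585, 0.966, -0.1432], [0.0004, -0.966, -0.2585, 0.0661], [0.0, 0.0, 0.0, 1.0]]}
```

View pics/scene0.png

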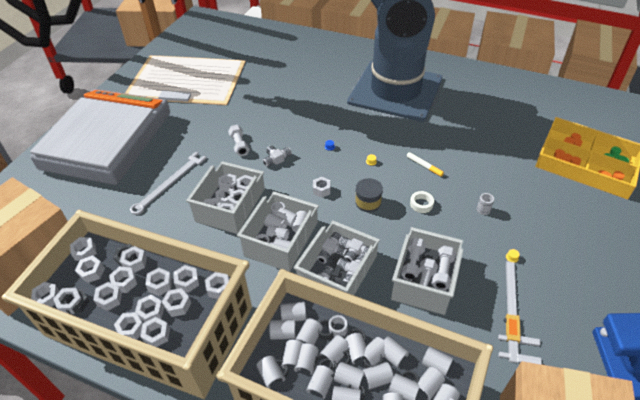

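View pics/top0.png

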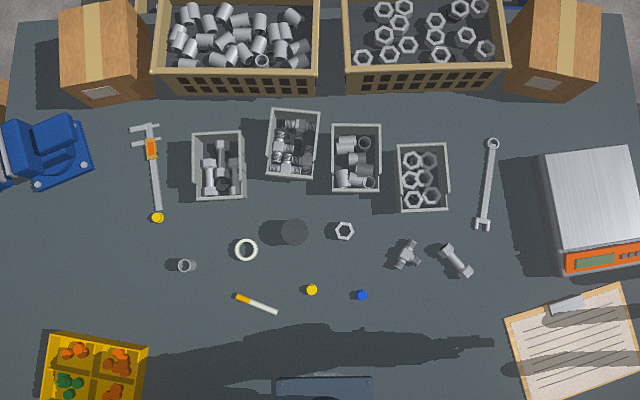

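```bash
python3 - <<'E'
from workcell import env
import numpy as np
for t in ["coupling","tee","nut","sleeve","bin_coupling","bin_tee","bin_nut","bin_sleeve","tape_roll","grease_tin"]:
    for c in ["top","scene"]:
        print(t,c,[(np.round(d["position"],3).tolist(),round(d["conf"],2)) for d in env.pinpoint(t,c)][:3])
E
```

```text
coupling top [([0.382, -0.317, 0.015], 0.62)]
coupling scene [([0.38, -0.321, 0.012], 0.65), ([0.38, 0.324, 0.018], 0.53)]
tee top [([0.406, -0.198, 0.013], 0.82)]
tee scene [([0.386, 0.318, 0.02], 0.66), ([0.399, -0.2, 0.016], 0.54)]
nut top [([0.459, -0.052, 0.011], 0.68)]
nut scene [([0.456, -0.05, 0.01], 0.73)]
sleeve top []
sleeve scene [([0.383, 0.324, 0.017], 0.67)]
bin_coupling top [([0.612, 0.241, -0.003], 0.65)]
bin_coupling scene [([0.62, 0.246, -0.001], 0.83)]
bin_tee top [([0.665, 0.066, 0.005], 0.82)]
bin_tee scene [([0.663, 0.071, 0.002], 0.68), ([0.455, 0.066, -0.002], 0.4), ([0.42, 0.184, 0.003], 0.37)]
bin_nut top [([0.582, -0.236, -0.0], 0.83)]
bin_nut scene [([0.576, -0.237, -0.001], 0.9)]
bin_sleeve top [([0.625, -0.079, 0.001], 0.72), ([0.455, 0.06, -0.0], 0.5), ([0.403, -0.196, 0.012], 0.49)]
bin_sleeve scene [([0.629, -0.078, -0.001], 0.59)]
tape_roll top [([0.418, 0.186, -0.0], 0.5)]
tape_roll scene [([0.42, 0.185, 0.006], 0.69), ([0.663, 0.071, 0.004], 0.56), ([0.616, 0.248, 0.002], 0.55)]
grease_tin top [([0.455, 0.062, -0.001], 0.74)]
grease_tin scene [([0.456, 0.064, 0.001], 0.84)]
```

```bash
cat > h.py <<'E'
from workcell import env
import numpy as np, cv2
from scipy.spatial.transform import Rotation as Rn
def plan(x,y,z,yaw):
    s=env.get_state(); R=Rn.from_euler('xyz',s['eef_rot'],degrees=True)
    T=Rn.from_euler('xyz',[-90,0,yaw],degrees=True)
    sh=R.inv().apply(np.array([x,y,z])-s['tcp_pos'])
    rv=(R.inv()*T).as_rotvec()
    n=max(np.linalg.norm(sh)/.0417,np.degrees(np.linalg.norm(rv))/7.16)
    print('turn',np.round(rv,3).tolist(),'shift',np.round(sh,4).tolist(),'rows>=%.1f'%n,'tcp',np.round(s['tcp_pos'],3),'t%.2f'%s['time'])
def cam(name):
    m=env.camera_model(name);K=np.array(m['camera_matrix']);D=np.array(m['D'])
    if name=='wrist':
        s=env.get_state();W=np.eye(4);W[:3,:3]=Rn.from_euler('xyz',s['eef_rot'],degrees=True).as_matrix();W[:3,3]=s['tcp_pos']
        C=W@np.array(m['hand_eye'])
    else:
        C=np.eye(4);R=cv2.Rodrigues(np.array(m['rvec'],float))[0];C[:3,:3]=R.T;C[:3,3]=-R.T@np.array(m['tvec']).ravel()
    return K,D,C
def toworld(c,px,z):
    K,D,C=c
    p=cv2.undistortPoints(np.array(px,float).reshape(-1,1,2),K,D).reshape(-1,2)
    d=np.c_[p,np.ones(len(p))]@C[:3,:3].T;o=C[:3,3]
    return o+d*((z-o[2])/d[:,2])[:,None]
def topx(c,P):
    K,D,C=c;I=np.linalg.inv(C)
    return cv2.projectPoints(np.array(P,float).reshape(-1,1,3),cv2.Rodrigues(I[:3,:3])[0],I[:3,3],K,D)[0].reshape(-1,2)
E
python3 - <<'E'
import cv2,numpy as np
i=cv2.imread('pics/top0.png')
cv2.imwrite('pics/z1.png',cv2.resize(i[220:290,320:480],None,fx=5,fy=5,interpolation=cv2.INTER_CUBIC))
cv2.imwrite('pics/z2.png',cv2.resize(i[100:220,180:460],None,fx=2.8,fy=2.8,interpolation=cv2.INTER_CUBIC))
E
```

```text
(no output)
```

View pics/z1.png

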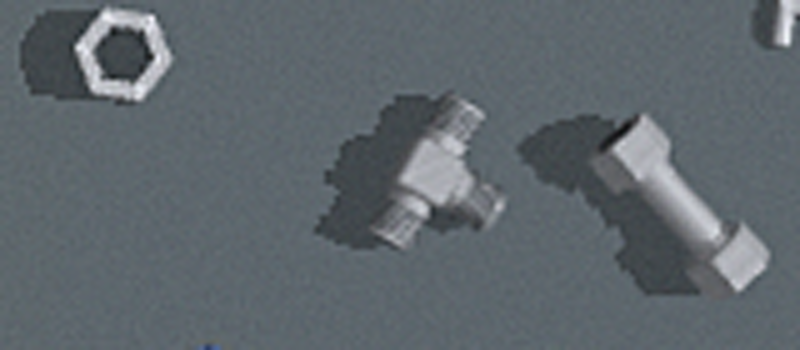

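View pics/z2.png

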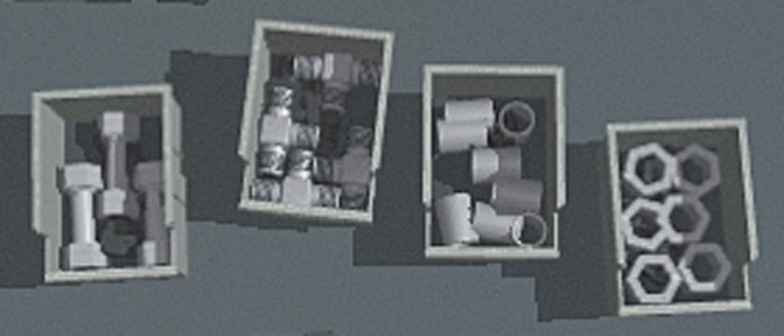

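```bash
python3 - <<'E'
from h import *
c=cam('top')
def P(l,z,o=(320,220),f=5): return toworld(c,np.array(l)/f+np.array(o),z)
a=P([(620,140),(748,275)],.016);d=a[1]-a[0];print('coupling',a.mean(0),np.linalg.norm(d),np.degrees(np.arctan2(d[1],d[0])))
# sides of round body
a=P([(645,178),(705,240)],.02);d=a[1]-a[0];print('coup body',np.degrees(np.arctan2(d[1],d[0])))
a=P([(466,108),(392,238)],.0135);d=a[1]-a[0];print('tee run',a.mean(0),np.linalg.norm(d),np.degrees(np.arctan2(d[1],d[0])))
b=P([(494,210)],.0135)[0];d=b-a.mean(0);print('branch',np.linalg.norm(d),np.degrees(np.arctan2(d[1],d[0])))
n=P([(105,8),(155,14),(172,55),(140,100),(93,92),(76,48)],.024);print('nut',n.mean(0));
for k in range(6):
  d=(n[k]+n[(k+1)%6])/2-n.mean(0);print(np.linalg.norm(d).round(4),np.degrees(np.arctan2(d[1],d[0])).round(1))
for nm,bl,br,fr,fl in [('coup',(33,93),(172,86),(186,273),(47,282)),('tee',(257,20),(393,33),(371,220),(241,208)),('sl',(424,67),(563,67),(558,255),(426,255)),('nut',(608,125),(747,120),(750,307),(620,314))]:
  B=P([bl,br],.075,(180,100),2.8);F=P([fl,fr],.053,(180,100),2.8)
  d=B[0]-B[1];e=F[0]-F[1];m=B.mean(0)-F.mean(0)
  print(nm,((B.mean(0)+F.mean(0))/2)[:2].round(3),np.linalg.norm(m[:2]).round(3),'yaw',[np.degrees(v).round(1) for v in (np.arctan2(d[1],d[0])-np.pi/2,np.arctan2(e[1],e[0])-np.pi/2,np.arctan2(m[1],m[0]))])
print(P([(185,265)],.042,(0,0),1))
plan(.381,-.319,.13,0)
E
```

```text
coupling [ 0.37851917 -0.32409864  0.016     ] 0.088781330522005 -137.80607347957533
coup body -137.20052288058272
tee run [ 0.39744603 -0.20150745  0.0135    ] 0.07219950724618565 148.2642171850234
branch 0.03577479402254488 -120.81975303869511
nut [ 0.4567472  -0.05501165  0.024     ]
0.0202 -9.9
0.021 -66.3
0.0194 -128.1
0.0208 169.7
0.0204 112.9
0.0197 52.2
coup [0.611 0.239] 0.157 yaw [np.float64(1.8), np.float64(3.0), np.float64(3.6)]
tee [0.662 0.066] 0.157 yaw [np.float64(-6.6), np.float64(-6.1), np.float64(-6.5)]
sl [ 0.625 -0.083] 0.156 yaw [np.float64(-0.6), np.float64(-0.7), np.float64(-1.2)]
nut [ 0.576 -0.239] 0.155 yaw [np.float64(1.7), np.float64(2.2), np.float64(1.6)]
[[0.37954709 0.32061733 0.042     ]]
turn [-0.0, -1.321, -0.0] shift [-0.2717, 0.1013, 0.2903] rows>=10.6 tcp [ 0.167 -0.654  0.231] t1.15
```

```bash
python3 - <<'E'
from h import *
plan(.380,-.320,.15,-47.5)
E
```

```text
turn [-0.0, -0.492, -0.0] shift [-0.271, 0.0813, 0.2891] rows>=9.7 tcp [ 0.167 -0.654  0.231] t1.15
```

```bash
python3 -m pendant '[[[0,-0.492,0,-0.271,0.081,0.289,0.06],[0,-0.492,0,-0.271,0.081,0.289,0.06],[0,-0.492,0,-0.271,0.081,0.289,0.06],[0,-0.492,0,-0.271,0.081,0.289,0.06],[0,-0.492,0,-0.271,0.081,0.289,0.06],[0,-0.492,0,-0.271,0.081,0.289,0.06],[0,-0.492,0,-0.271,0.081,0.289,0.06],[0,-0.492,0,-0.271,0.081,0.289,0.06],[0,-0.492,0,-0.271,0.081,0.289,0.06],[0,-0.492,0,-0.271,0.081,0.289,0.06]]]' 50
python3 - <<'E'
from h import *
plan(.380,-.320,.15,-47.5)
c=cam('wrist')
cv2.imwrite('pics/w1.png',env.get_image('wrist')[:,:,::-1])
print(env.pinpoint('coupling','wrist'))
print(topx(c,[(.38,-.32,.016),(.41,-.293,.016),(.35,-.347,.016)]))
E
```

```text
time: 1.98
tcp_pos: [0.3817, -0.3166, 0.15]
eef_rot: [-89.9, 0.0, -47.4]
ft_force: [-0.1, -0.2, -0.5]
grip_width: 0.701
turn [-0.001, 0.003, -0.0] shift [0.0014, 0.0, -0.0035] rows>=0.1 tcp [ 0.382 -0.317  0.15 ] t1.98
[{'position': [0.3847, -0.3185, 0.0169], 'conf': 0.82}]
[[317.43116697 196.3582296 ]
 [318.12346273 145.54365878]
 [316.78698575 243.61603059]]
```

View pics/w1.png

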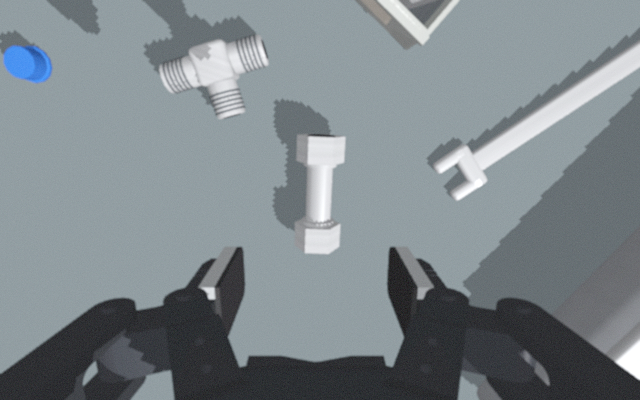

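```bash
python3 - <<'E'
from h import *
c=cam('wrist')
a=toworld(c,[(319,167),(318,221)],.02);print(a, a.mean(0)); d=a[0]-a[1];print(np.degrees(np.arctan2(d[1],d[0])))
a=toworld(c,[(263,51),(165,77)],.0135);d=a[1]-a[0];print('tee',a.mean(0),np.linalg.norm(d),np.degrees(np.arctan2(d[1],d[0])))
b=toworld(c,[(228,112)],.0135)[0];print('branch',b)
m=toworld(c,[(319.,193)],.018)[0];print(m)
plan(m[0],m[1],.003,-47.5)
E
```

```text
[[ 0.3998796  -0.30243498  0.02      ]
 [ 0.36745437 -0.33170415  0.02      ]] [ 0.38366699 -0.31706957  0.02      ]
42.07151733418226
tee [ 0.40196831 -0.19426957  0.0135    ] 0.07561990566410251 146.66549324386781
branch [ 0.38275912 -0.22383699  0.0135    ]
[ 0.38450652 -0.3168517   0.018     ]
turn [-0.002, 0.008, -0.001] shift [0.0027, 0.1468, -0.0004] rows>=3.5 tcp [ 0.383 -0.315  0.15 ] t2.08
```

```bash
python3 -m pendant '[[[0,0,0,0.002,0.03,0,0.05],[0,0,0,0.002,0.07,0,0.05],[0,0,0,0.002,0.11,0,0.05],[0,0,0,0.002,0.135,0,0.05],[0,0,0,0.002,0.145,0,0.05],[0,0,0,0.002,0.145,0,0.0],[0,0,0,0.002,0.145,0,0.0],[0,0,0,0.002,0.145,0,0.0],[0,0,0,0.002,0.145,0,0.0],[0,0,0,0.002,0.145,0,0.0]]]' 50
python3 -m pendant '[[[0,0,0,0,0,0,0],[0,0,0,0,0,0,0],[0,0,0,0,0,0,0]]]' 50
python3 - <<'E'
from h import *
plan(.383,-.317,.17,-47.5)
E
```

```text
time: 2.92
tcp_pos: [0.3819, -0.3221, 0.0067]
eef_rot: [-90.0, -0.1, -47.5]
ft_force: [-0.5, -0.8, 2.3]
grip_width: 0.213
time: 3.17
tcp_pos: [0.3819, -0.3222, 0.0066]
eef_rot: [-90.0, -0.1, -47.5]
ft_force: [-1.6, 0.7, 10.1]
grip_width: 0.21
turn [-0.0, -0.0, 0.002] shift [-0.0027, -0.1634, 0.0043] rows>=3.9 tcp [ 0.382 -0.322  0.007] t3.17
```

```bash
python3 -m pendant '[[[0,0,0,0,-0.02,0,0],[0,0,0,0,-0.06,0,0],[0,0,0,0,-0.1,0,0],[0,0,0,0,-0.14,0,0],[0,0,0,0,-0.163,0,0],[0,0,0,0,-0.163,0,0]]]' 60
python3 - <<'E'
from h import *
plan(.613,.241,.17,-87.5)
cv2.imwrite('pics/w2.png',env.get_image('wrist')[:,:,::-1])
E
```

```text
time: 3.67
tcp_pos: [0.3833, -0.3231, 0.1738]
eef_rot: [-89.9, -0.5, -47.5]
ft_force: [0.2, -1.3, -1.3]
grip_width: 0.211
turn [-0.005, 0.698, 0.008] shift [-0.2609, 0.0023, 0.5503] rows>=14.6 tcp [ 0.383 -0.323  0.174] t3.67
```

View pics/w2.png

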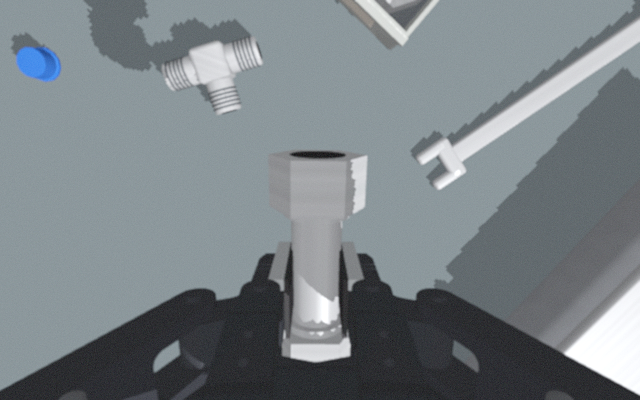

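```bash
python3 -m pendant '[[[0,0.1,0,-0.018,0.002,0.037,0],[0,0.2,0,-0.036,0.002,0.074,0],[0,0.3,0,-0.053,0.002,0.111,0],[0,0.4,0,-0.07,0.002,0.148,0],[0,0.5,0,-0.088,0.002,0.185,0],[0,0.6,0,-0.105,0.002,0.222,0],[0,0.698,0,-0.123,0.002,0.259,0],[0,0.698,0.0,-0.14,0.002,0.296,0],[0,0.698,0,-0.158,0.002,0.333,0],[0,0.698,0,-0.175,0.002,0.37,0]]]' 60
python3 - <<'E'
from h import *
plan(.613,.241,.17,-87.5)
E
```

```text
time: 4.55
tcp_pos: [0.5352, 0.0596, 0.1649]
eef_rot: [-90.1, -0.0, -87.5]
ft_force: [0.9, -0.7, -0.9]
grip_width: 0.211
turn [0.002, 0.001, 0.001] shift [-0.1778, -0.0054, 0.0858] rows>=4.7 tcp [0.535 0.06  0.165] t4.55
```

```bash
python3 -m pendant '[[[0,0,0,-0.035,-0.005,0.017,0],[0,0,0,-0.07,-0.005,0.034,0],[0,0,0,-0.105,-0.005,0.051,0],[0,0,0,-0.14,-0.005,0.068,0],[0,0,0,-0.178,-0.005,0.086,0],[0,0,0,-0.178,-0.005,0.086,0],[0,0,0,-0.178,-0.005,0.086,0]]]' 60
python3 - <<'E'
from h import *
cv2.imwrite('pics/w3.png',env.get_image('wrist')[:,:,::-1])
print(env.pinpoint('bin_coupling','wrist'))
cv2.imwrite('pics/t3.png',env.get_image('top')[80:300,120:480,::-1].repeat(2,0).repeat(2,1))
plan(.613,.241,.047,-87.5)
E
```

```text
time: 5.13
tcp_pos: [0.6128, 0.2424, 0.1686]
eef_rot: [-90.2, 0.0, -87.2]
ft_force: [0.5, -0.9, -1.7]
grip_width: 0.203
[]
turn [0.002, -0.001, 0.002] shift [-0.0037, 0.123, 0.0001] rows>=3.0 tcp [0.613 0.238 0.17 ] t5.28
```

View pics/w3.png

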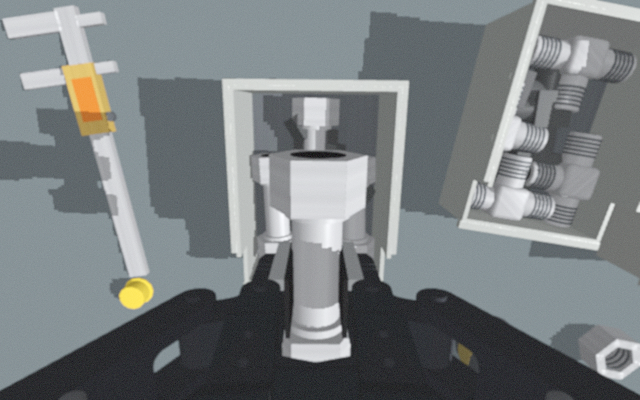

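View pics/t3.png

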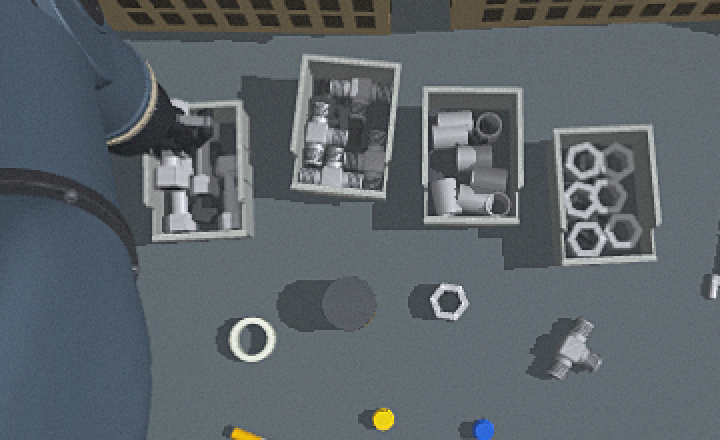

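```bash
python3 -m pendant '[[[0,0,0,-0.002,0.025,0,0],[0,0,0,-0.002,0.05,0,0],[0,0,0,-0.002,0.075,0,0],[0,0,0,-0.002,0.095,0,0],[0,0,0,-0.002,0.11,0,0],[0,0,0,-0.002,0.118,0,0],[0,0,0,-0.002,0.121,0,0],[0,0,0,-0.002,0.121,0,0]]]' 60
```

```text
time: 5.95
tcp_pos: [0.6137, 0.2401, 0.0501]
eef_rot: [-90.0, -0.0, -87.6]
ft_force: [-0.4, -0.6, -2.0]
grip_width: 0.207
```

```bash
python3 -m pendant '[[[0,0,0,0,0.002,0,0],[0,0,0,0,0.003,0,0],[0,0,0,0,0.003,0,0]]]' 60
```

```text
time: 6.2
tcp_pos: [0.6143, 0.2412, 0.0481]
eef_rot: [-89.9, 0.0, -87.5]
ft_force: [-0.1, -0.7, -1.4]
grip_width: 0.212
```

```bash
python3 -m pendant '[[[0,0,0,0,0.001,0,0],[0,0,0,0,0.002,0,0],[0,0,0,0,0.002,0,0]]]' 60
```

```text
time: 6.45
tcp_pos: [0.6138, 0.2411, 0.0454]
eef_rot: [-90.0, 0.0, -87.5]
ft_force: [-0.2, 0.6, -2.1]
grip_width: 0.208
```

```bash
python3 -m pendant '[[[0,0,0,0,0.001,0,0],[0,0,0,0,0.002,0,0],[0,0,0,0,0.002,0,0]]]' 60
```

```text
time: 6.7
tcp_pos: [0.614, 0.2412, 0.0447]
eef_rot: [-90.0, 0.0, -87.5]
ft_force: [-4.2, -1.2, 11.1]
grip_width: 0.206
```

```bash
python3 -m pendant '[[[0,0,0,0,0,0,0.04],[0,0,0,0,0,0,0.04],[0,0,0,0,0,0,0.04],[0,0,0,0,0,0,0.04],[0,0,0,0,-0.02,0,0.04],[0,0,0,0,-0.05,0,0.04],[0,0,0,0,-0.09,0,0.04],[0,0,0,0,-0.125,0,0.06],[0,0,0,0,-0.125,0,0.06]]]' 60
python3 - <<'E'
from h import *
cv2.imwrite('pics/w4.png',env.get_image('wrist')[:,:,::-1])
# tee grasp: axis along branch dir; centre offset 12mm along branch
o=np.array([.402,-.196]);by=np.radians(147.2+90)  # branch direction
print(np.degrees(by)-360); g=o+.012*np.array([np.cos(by),np.sin(by)]);print(g)
plan(g[0],g[1],.17,np.degrees(by)-180)
plan(g[0],g[1],.17,np.degrees(by)-360)
E
```

```text
time: 7.45
tcp_pos: [0.6173, 0.2424, 0.1758]
eef_rot: [-89.4, 0.2, -87.5]
ft_force: [1.2, 0.4, 0.5]
grip_width: 0.701
-122.79999999999998
[ 0.3954995 -0.2060868]
turn [-0.006, -2.526, 0.008] shift [0.438, -0.0004, -0.2399] rows>=20.2 tcp [0.616 0.242 0.173] t7.50
turn [-0.006, 0.616, -0.005] shift [0.438, -0.0004, -0.2399] rows>=12.0 tcp [0.616 0.242 0.173] t7.50
```

View pics/w4.png

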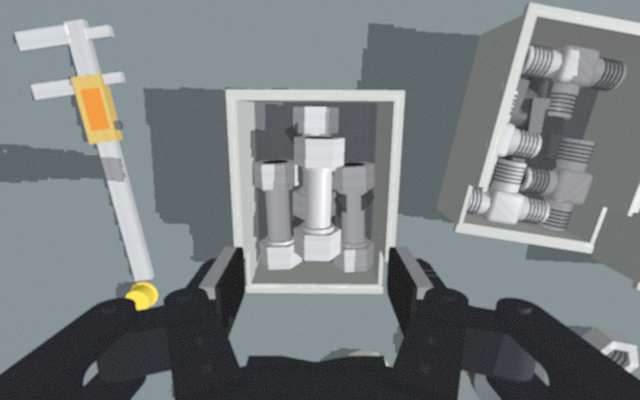

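```bash
python3 -m pendant '[[[0,0.06,0,0.04,0,-0.022,0.0854],[0,0.12,0,0.076,0,-0.042,0.0854],[0,0.18,0,0.112,0,-0.062,0.0854],[0,0.24,0,0.148,0,-0.082,0.0854],[0,0.3,0,0.184,0,-0.101,0.0854],[0,0.36,0,0.22,0,-0.12,0.0854],[0,0.42,0,0.256,0,-0.14,0.0854],[0,0.48,0,0.292,0,-0.16,0.0854],[0,0.54,0,0.328,0,-0.18,0.0854],[0,0.616,0,0.364,0,-0.2,0.0854]]]'
python3 - <<'E'
from h import *
plan(.3955,-.206,.17,-122.8)
E
```

```text
time: 8.33
tcp_pos: [0.4283, -0.1327, 0.1677]
eef_rot: [-90.0, -0.0, -122.9]
ft_force: [1.3, -1.0, -1.0]
grip_width: 1.003
turn [0.001, -0.002, 0.0] shift [0.0793, -0.0023, 0.0123] rows>=1.9 tcp [ 0.428 -0.133  0.168] t8.33
```

```bash
python3 -m pendant '[[[0,0,0,0.04,-0.002,0.006,0.0854],[0,0,0,0.079,-0.002,0.012,0.0854],[0,0,0,0.079,-0.002,0.012,0.0854],[0,0,0,0.079,-0.002,0.012,0.0854]]]'
python3 - <<'E'
from h import *
c=cam('wrist');print([env.get_state()['tcp_pos'].round(4) if hasattr(env.get_state()['tcp_pos'],'round') else env.get_state()['tcp_pos'] for _ in range(2)])
cv2.imwrite('pics/w5.png',env.get_image('wrist')[:,:,::-1])
print(env.pinpoint('tee','wrist'))
E
```

```text
time: 8.67
tcp_pos: [0.3957, -0.2062, 0.1697]
eef_rot: [-90.1, -0.0, -123.1]
ft_force: [1.0, 0.4, 0.0]
grip_width: 0.999
[array([ 0.3957, -0.2062,  0.1697]), array([ 0.3957, -0.2062,  0.1697])]
[{'position': [0.4017, -0.1963, 0.0128], 'conf': 0.78}]
```

View pics/w5.png

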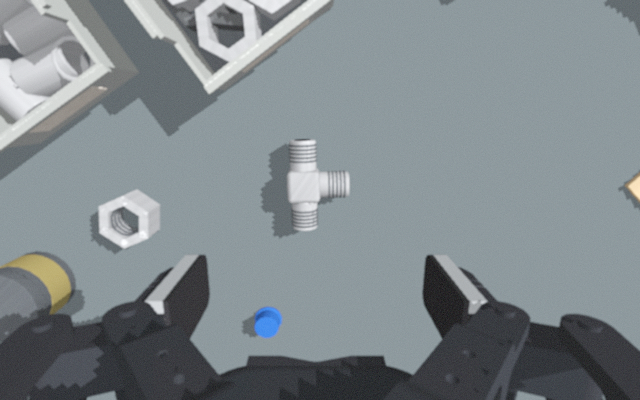

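```bash
python3 - <<'E'
from h import *
c=cam('wrist')
a=toworld(c,[(302.5,140),(304.5,231)],.0135);d=a[0]-a[1];print(a.mean(0),np.linalg.norm(d),np.degrees(np.arctan2(d[1],d[0])))
b=toworld(c,[(350,184),(288,186)],.0135);print(b,b.mean(0),np.linalg.norm(b[0]-b[1]))
s=env.get_state();R=Rn.from_euler('xyz',s['eef_rot'],degrees=True)
n=toworld(c,[(129,216)],.02);bl=toworld(c,[(266,330)],.0)
print('nut',n,'blue',bl, 'blue tool', R.inv().apply(bl-b.mean(0)))
plan(b.mean(0)[0],b.mean(0)[1],.006,-122.8)
E
```

```text
[ 0.40170943 -0.19293402  0.0135    ] 0.07988288590184336 -32.0242541927531
[[ 0.38242302 -0.22783989  0.0135    ]
 [ 0.40967183 -0.18223543  0.0135    ]] [ 0.39604742 -0.20503766  0.0135    ] 0.05312499158579982
nut [[ 0.4626313  -0.05385346  0.02      ]] blue [[ 0.2968218  -0.07855014  0.        ]] blue tool [[-0.05263227  0.01366789 -0.15188845]]
turn [0.001, 0.0, -0.0] shift [0.0019, 0.1638, -0.0001] rows>=3.9 tcp [ 0.397 -0.204  0.17 ] t8.77
```

```bash
python3 -m pendant '[[[0,0,0,0.001,0.035,0,0.0854],[0,0,0,0.001,0.075,0,0.0854],[0,0,0,0.001,0.115,0,0.0854],[0,0,0,0.001,0.145,0,0.0854],[0,0,0,0.001,0.16,0,0.0854],[0,0,0,0.001,0.166,0,0.0854],[0,0,0,0.001,0.166,0,0.04],[0,0,0,0.001,0.166,0,0.03],[0,0,0,0.001,0.166,0,0.03],[0,0,0,0.001,0.166,0,0.03]]]' 50
python3 -m pendant '[[[0,0,0,0,0,0,0.03],[0,0,0,0,0,0,0.03],[0,0,0,0,0,0,0.03]]]' 50

```

```text
time: 9.6
tcp_pos: [0.3975, -0.205, 0.0056]
eef_rot: [-89.9, 0.0, -122.8]
ft_force: [-0.3, 0.7, -0.9]
grip_width: 0.587
time: 9.85
tcp_pos: [0.3975, -0.205, 0.0055]
eef_rot: [-89.9, 0.0, -122.8]
ft_force: [-0.8, 1.9, 9.0]
grip_width: 0.589
```

```bash
python3 -m pendant '[[[0,0,0,0,-0.02,0,0.03],[0,0,0,0,-0.06,0,0.03],[0,0,0,0,-0.1,0,0.03],[0,0,0,0,-0.14,0,0.03],[0,0,0,0,-0.165,0,0.03],[0,0,0,0,-0.165,0,0.03]]]' 60
python3 - <<'E'
from h import *
plan(.664,.067,.17,-6.5)
cv2.imwrite('pics/w6.png',env.get_image('wrist')[:,:,::-1])
E
```

```text
time: 10.35
tcp_pos: [0.3991, -0.2062, 0.1747]
eef_rot: [-89.5, 0.1, -122.8]
ft_force: [0.2, -0.8, -1.0]
grip_width: 0.588
turn [-0.008, -2.03, 0.008] shift [-0.3731, 0.0063, 0.0746] rows>=16.2 tcp [ 0.399 -0.206  0.175] t10.35
```

View pics/w6.png

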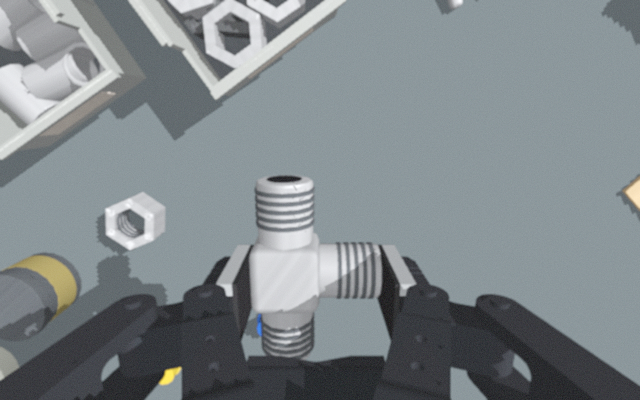

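Tee held squarely between block back (250 px) and branch face (385 px). Now to the tee bin.

```bash
python3 -m pendant '[[[0,-0.12,0,-0.02,0.002,0.004,0.03],[0,-0.24,0,-0.045,0.004,0.009,0.03],[0,-0.36,0,-0.07,0.005,0.014,0.03],[0,-0.48,0,-0.095,0.006,0.019,0.03],[0,-0.6,0,-0.12,0.006,0.024,0.03],[0,-0.72,0,-0.145,0.006,0.029,0.03],[0,-0.84,0,-0.17,0.006,0.034,0.03],[0,-0.96,0,-0.195,0.006,0.039,0.03],[0,-1.08,0,-0.22,0.006,0.044,0.03],[0,-1.2,0,-0.245,0.006,0.049,0.03]]]' 60
python3 - <<'E'
from h import *
plan(.664,.067,.17,-6.5)
E
```

```text
time: 11.23
tcp_pos: [0.5705, -0.0245, 0.162]
eef_rot: [-90.1, 0.1, -53.7]
ft_force: [0.2, -0.5, -1.9]
grip_width: 0.59
turn [0.001, -0.824, -0.002] shift [-0.0184, -0.0081, 0.1295] rows>=6.6 tcp [ 0.571 -0.024  0.162] t11.23
```

```bash
python3 -m pendant '[[[0,-0.12,0,-0.002,-0.004,0.018,0.03],[0,-0.24,0,-0.005,-0.006,0.036,0.03],[0,-0.36,0,-0.008,-0.008,0.054,0.03],[0,-0.48,0,-0.01,-0.008,0.072,0.03],[0,-0.6,0,-0.013,-0.008,0.09,0.03],[0,-0.72,0,-0.016,-0.008,0.11,0.03],[0,-0.824,0,-0.018,-0.008,0.13,0.03],[0,-0.824,0,-0.018,-0.008,0.13,0.03],[0,-0.824,0,-0.018,-0.008,0.13,0.03]]]' 60
python3 - <<'E'
from h import *
cv2.imwrite('pics/w7.png',env.get_image('wrist')[:,:,::-1])
c=cam('wrist');ct=cam('top')
C=np.array([.664,.067]);t=np.radians(-6.5);M=np.array([[np.cos(t),-np.sin(t)],[np.sin(t),np.cos(t)]])
im=cv2.imread('pics/w7.png')
for x,y,z in [(75,55,75),(75,-55,75),(-75,55,53),(-75,-55,53)]:
    p=C+M@(np.array([x,y])/1e3); u=topx(c,[(p[0],p[1],z/1e3)])[0];cv2.circle(im,(int(u[0]),int(u[1])),4,(0,0,255),-1)
cv2.imwrite('pics/w7.png',im)
plan(.664,.067,.045,-6.5)
E
```

```text
time: 11.98
tcp_pos: [0.6647, 0.0663, 0.1695]
eef_rot: [-90.0, 0.1, -6.8]
ft_force: [-0.0, 0.3, -1.3]
grip_width: 0.585
turn [0.0, -0.007, -0.002] shift [-0.0003, 0.1247, 0.0018] rows>=3.0 tcp [0.664 0.065 0.17 ] t12.03
```

View pics/w7.png

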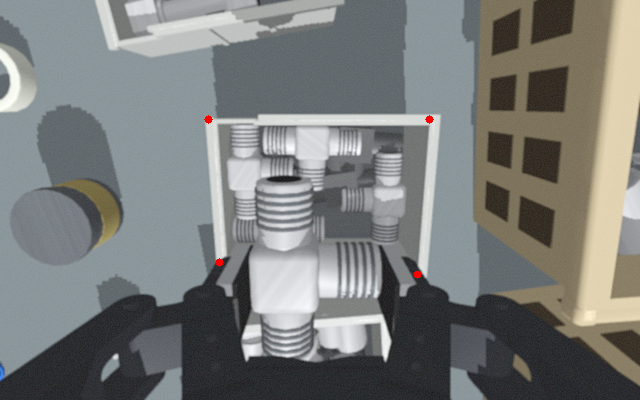

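```bash
python3 -m pendant '[[[0,0,0,0.002,0.025,0.001,0.03],[0,0,0,0.002,0.05,0.001,0.03],[0,0,0,0.002,0.075,0.001,0.03],[0,0,0,0.002,0.095,0.001,0.03],[0,0,0,0.002,0.11,0.001,0.03],[0,0,0,0.002,0.119,0.001,0.03],[0,0,0,0.002,0.123,0.001,0.03],[0,0,0,0.002,0.123,0.001,0.03],[0,0,0,0.002,0.123,0.001,0.03]]]' 60
```

```text
time: 12.78
tcp_pos: [0.6676, 0.0659, 0.049]
eef_rot: [-90.0, -0.0, -6.9]
ft_force: [-0.1, -1.0, -1.6]
grip_width: 0.587
```

```bash
python3 -m pendant '[[[0,0,0,0,0.002,0,0.03],[0,0,0,0,0.003,0,0.03],[0,0,0,0,0.003,0,0.03]]]' 60; python3 -m pendant '[[[0,0,0,0,0.001,0,0.03],[0,0,0,0,0.002,0,0.03],[0,0,0,0,0.002,0,0.03]]]' 60
```

```text
time: 13.03
tcp_pos: [0.6676, 0.066, 0.0458]
eef_rot: [-90.0, -0.0, -6.8]
ft_force: [-0.4, -0.9, -1.4]
grip_width: 0.588
time: 13.28
tcp_pos: [0.6676, 0.0661, 0.0438]
eef_rot: [-90.0, -0.0, -6.8]
ft_force: [-1.7, 0.4, 3.2]
grip_width: 0.586
```

Touching at 3 N. Release and back out.

```bash
python3 -m pendant '[[[0,0,0,0,0,0,0.06],[0,0,0,0,0,0,0.065],[0,0,0,0,0,0,0.065],[0,0,0,0,0,0,0.065],[0,0,0,0,-0.02,0,0.065],[0,0,0,0,-0.05,0,0.065],[0,0,0,0,-0.09,0,0.065],[0,0,0,0,-0.125,0,0.065],[0,0,0,0,-0.125,0,0.065]]]' 60
python3 - <<'E'
from h import *
cv2.imwrite('pics/w8.png',env.get_image('wrist')[:,:,::-1])
plan(.460,-.053,.15,-10)
E
```

```text
time: 14.03
tcp_pos: [0.6709, 0.0671, 0.176]
eef_rot: [-89.8, -0.6, -6.8]
ft_force: [0.6, 0.4, -0.2]
grip_width: 0.764
turn [-0.002, 0.055, 0.007] shift [-0.1941, 0.021, -0.1438] rows>=5.8 tcp [0.67  0.067 0.173] t14.08
```

View pics/w8.png

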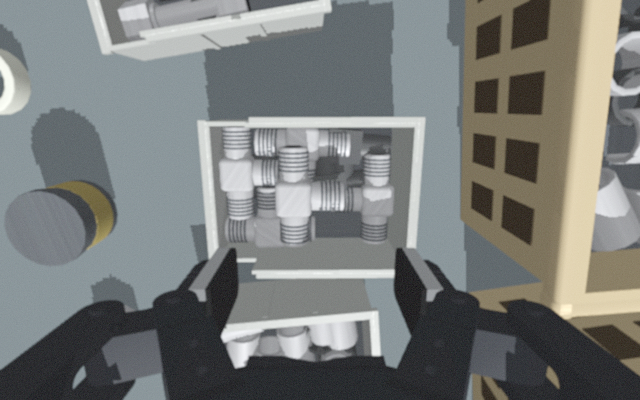

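```bash
python3 -m pendant '[[[0,0.01,0,-0.032,0.002,-0.024,0.065],[0,0.02,0,-0.065,0.005,-0.048,0.065],[0,0.03,0,-0.097,0.01,-0.072,0.065],[0,0.04,0,-0.13,0.015,-0.096,0.065],[0,0.05,0,-0.162,0.018,-0.12,0.065],[0,0.055,0,-0.194,0.021,-0.144,0.065],[0,0.055,0,-0.194,0.021,-0.144,0.065],[0,0.055,0,-0.194,0.021,-0.144,0.065]]]' 60
python3 - <<'E'
from h import *
print(env.get_state()['tcp_pos'])
cv2.imwrite('pics/w9.png',env.get_image('wrist')[:,:,::-1])
print(env.pinpoint('nut','wrist'))
E
```

```text
time: 14.75
tcp_pos: [0.4554, -0.0554, 0.1468]
eef_rot: [-90.1, 0.1, -10.1]
ft_force: [0.5, 0.7, 0.1]
grip_width: 0.759
[ 0.45535247 -0.05540948  0.1467791 ]
[{'position': [0.4552, -0.0502, 0.012], 'conf': 0.63}]
```

View pics/w9.png

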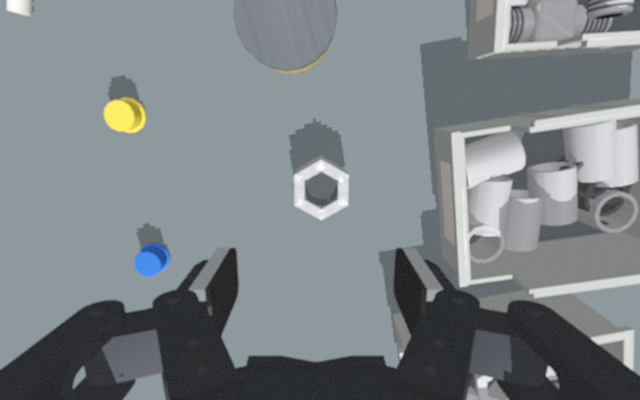

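```bash
python3 - <<'E'
from h import *
c=cam('wrist')
n=toworld(c,[(321,187.5)],.024)[0];print(n)
plan(n[0],n[1],.004,-10)
E
```

```text
[ 0.46416264 -0.04853938  0.024     ]
turn [-0.001, 0.001, 0.001] shift [0.0046, 0.1433, 0.0058] rows>=3.4 tcp [ 0.458 -0.054  0.147] t14.85
```

```bash
python3 -m pendant '[[[0,0,0,0.002,0.03,0.003,0.065],[0,0,0,0.002,0.07,0.004,0.065],[0,0,0,0.002,0.11,0.004,0.065],[0,0,0,0.002,0.134,0.004,0.065],[0,0,0,0.002,0.143,0.004,0.065],[0,0,0,0.002,0.143,0.004,0.03],[0,0,0,0.002,0.143,0.004,0.02],[0,0,0,0.002,0.143,0.004,0.02],[0,0,0,0.002,0.143,0.004,0.02],[0,0,0,0.002,0.143,0.004,0.02]]]' 50
python3 -m pendant '[[[0,0,0,0,0,0,0.02],[0,0,0,0,0,0,0.02],[0,0,0,0,0,0,0.02]]]' 50

```

```text
time: 15.68
tcp_pos: [0.4612, -0.0504, 0.0055]
eef_rot: [-90.0, -0.1, -10.0]
ft_force: [0.2, 0.6, -1.7]
grip_width: 0.471
time: 15.93
tcp_pos: [0.4606, -0.0505, 0.0048]
eef_rot: [-90.0, -0.1, -10.0]
ft_force: [-0.8, 0.3, 6.4]
grip_width: 0.47
```

Width ≈ 40 mm, as it should be across flats. Lift.

```bash
python3 -m pendant '[[[0,0,0,0,-0.02,0,0.02],[0,0,0,0,-0.06,0,0.02],[0,0,0,0,-0.1,0,0.02],[0,0,0,0,-0.14,0,0.02],[0,0,0,0,-0.165,0,0.02],[0,0,0,0,-0.165,0,0.02]]]' 60
python3 - <<'E'
from h import *
plan(.578,-.238,.17,2)
cv2.imwrite('pics/w10.png',env.get_image('wrist')[:,:,::-1])
E
```

```text
time: 16.43
tcp_pos: [0.4628, -0.0503, 0.1742]
eef_rot: [-90.0, -0.5, -10.0]
ft_force: [1.8, -0.2, -1.4]
grip_width: 0.466
turn [0.0, -0.209, 0.008] shift [0.146, 0.0053, -0.1648] rows>=5.3 tcp [ 0.463 -0.05   0.174] t16.43
```

View pics/w10.png

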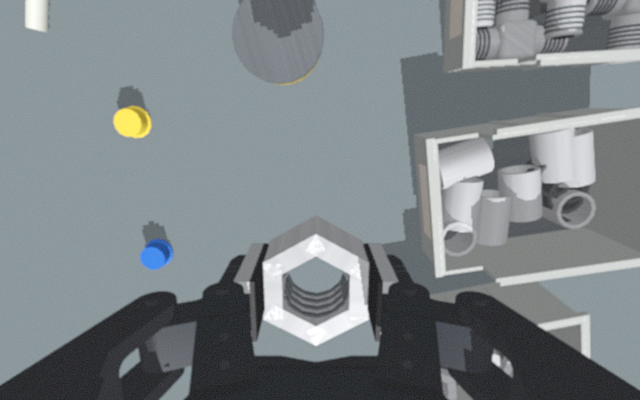

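```bash
python3 -m pendant '[[[0,-0.04,0,0.024,0.001,-0.027,0.02],[0,-0.08,0,0.048,0.003,-0.054,0.02],[0,-0.12,0,0.073,0.005,-0.082,0.02],[0,-0.16,0,0.097,0.005,-0.11,0.02],[0,-0.2,0,0.122,0.005,-0.138,0.02],[0,-0.209,0,0.146,0.005,-0.165,0.02],[0,-0.209,0,0.146,0.005,-0.165,0.02],[0,-0.209,0,0.146,0.005,-0.165,0.02]]]' 60
python3 - <<'E'
from h import *
c=cam('wrist');s=env.get_state()
im=env.get_image('wrist')[:,:,::-1].copy()
C=np.array([.578,-.238]);t=np.radians(2);M=np.array([[np.cos(t),-np.sin(t)],[np.sin(t),np.cos(t)]])
for x,y,z in [(75,55,75),(75,-55,75),(-75,55,53),(-75,-55,53)]:
    p=C+M@(np.array([x,y])/1e3); u=topx(c,[(p[0],p[1],z/1e3)])[0];cv2.circle(im,(int(u[0]),int(u[1])),3,(0,0,255),-1)
cv2.imwrite('pics/w11.png',im)
plan(.578,-.238,.047,2)
E
```

```text
time: 17.15
tcp_pos: [0.5749, -0.2401, 0.1616]
eef_rot: [-89.9, 0.2, 1.8]
ft_force: [-0.3, 1.3, -1.6]
grip_width: 0.465
turn [-0.002, -0.001, -0.003] shift [0.0038, 0.115, -0.0002] rows>=2.8 tcp [ 0.575 -0.238  0.162] t17.20
```

View pics/w11.png

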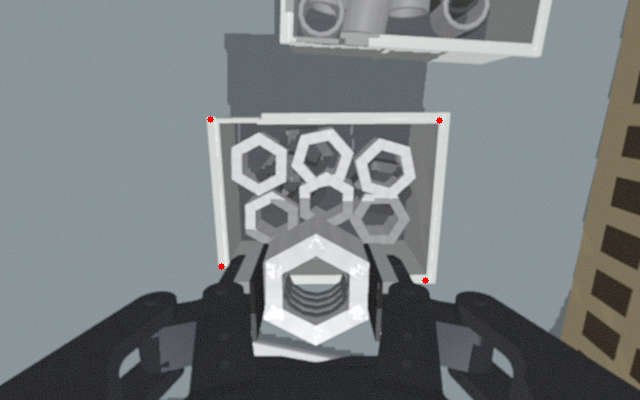

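```bash
python3 -m pendant '[[[0,0,0,0.004,0.02,0.001,0.02],[0,0,0,0.004,0.045,0.001,0.02],[0,0,0,0.004,0.07,0.001,0.02],[0,0,0,0.004,0.09,0.001,0.02],[0,0,0,0.004,0.103,0.001,0.02],[0,0,0,0.004,0.11,0.001,0.02],[0,0,0,0.004,0.113,0.001,0.02],[0,0,0,0.004,0.113,0.001,0.02],[0,0,0,0.004,0.113,0.001,0.02]]]' 60
```

```text
time: 17.95
tcp_pos: [0.5798, -0.2365, 0.052]
eef_rot: [-90.0, -0.0, 2.0]
ft_force: [-0.0, 1.0, -2.2]
grip_width: 0.466
```

```bash
python3 -m pendant '[[[0,0,0,0,0.003,0,0.02],[0,0,0,0,0.006,0,0.02],[0,0,0,0,0.006,0,0.02],[0,0,0,0,0.006,0,0.02]]]' 60; python3 -m pendant '[[[0,0,0,0,0.001,0,0.02],[0,0,0,0,0.002,0,0.02],[0,0,0,0,0.002,0,0.02]]]' 60
```

```text
time: 18.28
tcp_pos: [0.5794, -0.237, 0.0454]
eef_rot: [-90.0, -0.0, 2.0]
ft_force: [0.8, -0.8, -1.0]
grip_width: 0.467
time: 18.53
tcp_pos: [0.5794, -0.237, 0.0432]
eef_rot: [-90.0, 0.0, 2.0]
ft_force: [-0.0, 0.1, -1.1]
grip_width: 0.464
```

```bash
python3 -m pendant '[[[0,0,0,0,0.001,0,0.02],[0,0,0,0,0.001,0,0.02],[0,0,0,0,0.001,0,0.02]]]' 60
```

```text
time: 18.78
tcp_pos: [0.5795, -0.237, 0.043]
eef_rot: [-90.0, -0.0, 2.0]
ft_force: [-3.2, 0.5, 6.7]
grip_width: 0.462
```

```bash
python3 -m pendant '[[[0,0,0,0,0,0,0.05],[0,0,0,0,0,0,0.06],[0,0,0,0,0,0,0.06],[0,0,0,0,0,0,0.06],[0,0,0,0,-0.02,0,0.06],[0,0,0,0,-0.05,0,0.06],[0,0,0,0,-0.09,0,0.06],[0,0,0,0,-0.13,0,0.06],[0,0,0,0,-0.13,0,0.06]]]' 60
python3 - <<'E'
from h import *
cv2.imwrite('pics/w12.png',env.get_image('wrist')[:,:,::-1])
plan(.382,.321,.19,2)
E
```

```text
time: 19.53
tcp_pos: [0.5833, -0.2375, 0.1802]
eef_rot: [-90.2, -0.6, 2.0]
ft_force: [1.8, 0.5, 0.4]
grip_width: 0.701
turn [0.003, -0.0, 0.007] shift [-0.1804, -0.0161, 0.565] rows>=14.2 tcp [ 0.582 -0.237  0.177] t19.58
```

View pics/w12.png

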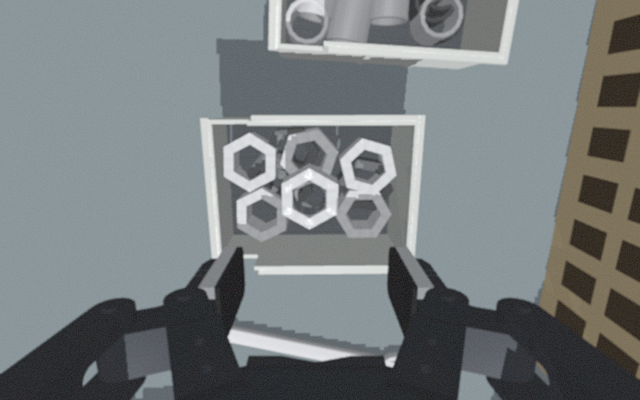

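```bash
python3 -m pendant '[[[0,0,0,-0.012,-0.001,0.037,0.06],[0,0,0,-0.024,-0.002,0.075,0.06],[0,0,0,-0.036,-0.003,0.113,0.06],[0,0,0,-0.048,-0.004,0.151,0.06],[0,0,0,-0.06,-0.005,0.188,0.06],[0,0,0,-0.072,-0.006,0.226,0.06],[0,0,0,-0.084,-0.007,0.264,0.06],[0,0,0,-0.096,-0.008,0.302,0.06],[0,0,0,-0.108,-0.009,0.339,0.06],[0,0,0,-0.12,-0.01,0.377,0.06]]]' 60
python3 - <<'E'
from h import *
plan(.382,.321,.17,0)
E
```

```text
time: 20.42
tcp_pos: [0.445, 0.1367, 0.1817]
eef_rot: [-90.0, 0.1, 2.0]
ft_force: [-0.0, -0.1, -0.0]
grip_width: 0.699
turn [0.0, 0.035, -0.001] shift [-0.0566, 0.0117, 0.1863] rows>=4.7 tcp [0.445 0.137 0.182] t20.42
```

```bash
python3 -m pendant '[[[0,0.01,0,-0.011,0.003,0.037,0.06],[0,0.02,0,-0.022,0.006,0.075,0.06],[0,0.03,0,-0.034,0.009,0.113,0.06],[0,0.035,0,-0.045,0.011,0.15,0.06],[0,0.035,0,-0.057,0.012,0.186,0.06],[0,0.035,0,-0.057,0.012,0.186,0.06],[0,0.035,0,-0.057,0.012,0.186,0.06],[0,0.035,0,-0.057,0.012,0.186,0.06]]]' 60
python3 - <<'E'
from h import *
print(env.get_state()['tcp_pos'])
cv2.imwrite('pics/w13.png',env.get_image('wrist')[:,:,::-1])
print(env.pinpoint('sleeve','wrist'))
E
```

```text
time: 21.08
tcp_pos: [0.3826, 0.3187, 0.1695]
eef_rot: [-90.1, 0.1, 0.0]
ft_force: [0.4, -0.7, 0.6]
grip_width: 0.7
[0.38262772 0.31871356 0.16953799]
[{'position': [0.3833, 0.3235, 0.0209], 'conf': 0.69}]
```

View pics/w13.png

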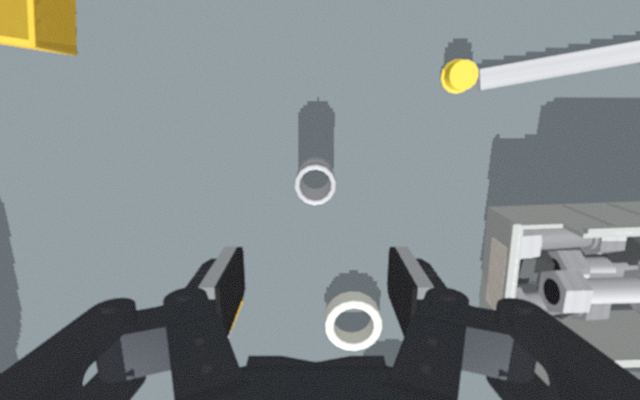

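```bash
python3 - <<'E'
from h import *
n=toworld(cam('wrist'),[(315,185)],.042)[0];print(n)
plan(.3825,.322,.006,0)
E
```

```text
[0.38358174 0.32435856 0.042     ]
turn [0.001, -0.002, -0.0] shift [-0.0009, 0.1639, 0.0044] rows>=3.9 tcp [0.383 0.318 0.17 ] t21.18
```

```bash
python3 -m pendant '[[[0,0,0,0,0.03,0.004,0.06],[0,0,0,0,0.07,0.005,0.06],[0,0,0,0,0.11,0.005,0.06],[0,0,0,0,0.145,0.005,0.06],[0,0,0,0,0.158,0.005,0.06],[0,0,0,0,0.163,0.005,0.06],[0,0,0,0,0.163,0.005,0.02],[0,0,0,0,0.163,0.005,0.015],[0,0,0,0,0.163,0.005,0.015],[0,0,0,0,0.163,0.005,0.015]]]' 40
python3 -m pendant '[[[0,0,0,0,0,0,0.015],[0,0,0,0,0,0,0.015],[0,0,0,0,0,0,0.015]]]' 40
```

```text
time: 22.02
tcp_pos: [0.3837, 0.3248, 0.0086]
eef_rot: [-89.9, -0.1, -0.0]
ft_force: [0.5, 0.1, -1.5]
grip_width: 0.366
time: 22.27
tcp_pos: [0.3837, 0.3248, 0.0085]
eef_rot: [-89.9, -0.1, -0.0]
ft_force: [-0.4, -0.7, 7.7]
grip_width: 0.364
```

```bash
python3 -m pendant '[[[0,0,0,0,-0.02,0,0.015],[0,0,0,0,-0.06,0,0.015],[0,0,0,0,-0.1,0,0.015],[0,0,0,0,-0.14,0,0.015],[0,0,0,0,-0.18,0,0.015],[0,0,0,0,-0.18,0,0.015]]]' 50
python3 - <<'E'
from h import *
plan(.628,-.079,.185,-1)
cv2.imwrite('pics/w14.png',env.get_image('wrist')[:,:,::-1])
E
```

```text
time: 22.77
tcp_pos: [0.3849, 0.3273, 0.1947]
eef_rot: [-89.6, -0.5, -0.0]
ft_force: [1.6, 0.6, -1.3]
grip_width: 0.363
turn [-0.007, 0.017, 0.008] shift [0.243, 0.0088, -0.4064] rows>=11.4 tcp [0.385 0.327 0.195] t22.77
```

View pics/w14.png

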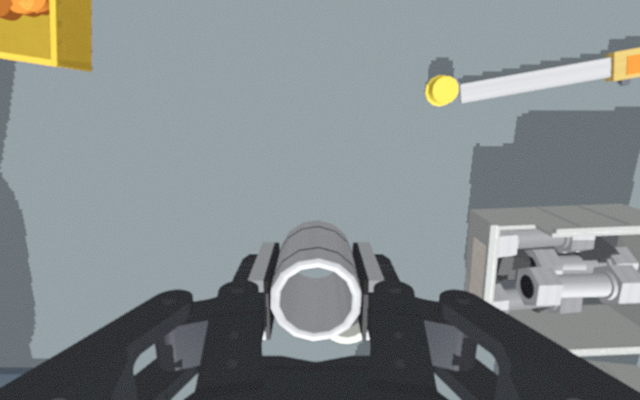

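```bash
python3 -m pendant '[[[0,0,0,0.02,0,-0.034,0.015],[0,0,0,0.04,0,-0.068,0.015],[0,0,0,0.061,0,-0.102,0.015],[0,0,0,0.081,0,-0.136,0.015],[0,0,0,0.101,0,-0.17,0.015],[0,0,0,0.122,0,-0.204,0.015],[0,0,0,0.142,0,-0.238,0.015],[0,0,0,0.162,0,-0.272,0.015],[0,0,0,0.182,0,-0.306,0.015],[0,0,0,0.202,0,-0.34,0.015]]]' 50
python3 - <<'E'
from h import *
plan(.628,-.079,.175,-1)
E
```

```text
time: 23.65
tcp_pos: [0.5849, -0.0176, 0.1864]
eef_rot: [-90.0, 0.1, 0.0]
ft_force: [1.6, 0.5, -1.1]
grip_width: 0.366
turn [0.0, 0.017, -0.001] shift [0.0431, 0.0114, -0.0614] rows>=1.8 tcp [ 0.585 -0.018  0.186] t23.65
```

```bash
python3 -m pendant '[[[0,0.01,0,0.02,0.003,-0.03,0.015],[0,0.017,0,0.043,0.006,-0.061,0.015],[0,0.017,0,0.043,0.011,-0.061,0.015],[0,0.017,0,0.043,0.011,-0.061,0.015],[0,0.017,0,0.043,0.011,-0.061,0.015]]]' 50
python3 - <<'E'
from h import *
c=cam('wrist')
im=env.get_image('wrist')[:,:,::-1].copy()
C=np.array([.628,-.079]);t=np.radians(-.8);M=np.array([[np.cos(t),-np.sin(t)],[np.sin(t),np.cos(t)]])
for x,y,z in [(75,55,75),(75,-55,75),(-75,55,53),(-75,-55,53)]:
    p=C+M@(np.array([x,y])/1e3); u=topx(c,[(p[0],p[1],z/1e3)])[0];cv2.circle(im,(int(u[0]),int(u[1])),3,(0,0,255),-1)
cv2.imwrite('pics/w15.png',im)
plan(.628,-.079,.0475,-1)
E
```

```text
time: 24.07
tcp_pos: [0.6269, -0.0761, 0.175]
eef_rot: [-90.0, 0.1, -1.0]
ft_force: [0.4, 0.6, -0.6]
grip_width: 0.356
turn [-0.001, 0.002, -0.002] shift [0.0012, 0.1282, -0.0039] rows>=3.1 tcp [ 0.627 -0.075  0.176] t24.12
```

View pics/w15.png

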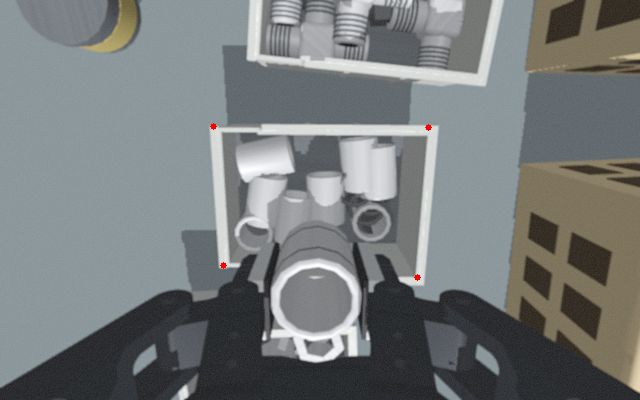

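```bash
python3 -m pendant '[[[0,0,0,0.003,0.025,-0.003,0.015],[0,0,0,0.003,0.05,-0.003,0.015],[0,0,0,0.003,0.075,-0.003,0.015],[0,0,0,0.003,0.095,-0.003,0.015],[0,0,0,0.003,0.11,-0.003,0.015],[0,0,0,0.003,0.119,-0.003,0.015],[0,0,0,0.003,0.124,-0.003,0.015],[0,0,0,0.003,0.124,-0.003,0.015],[0,0,0,0.003,0.124,-0.003,0.015]]]' 50
```

```text
time: 24.87
tcp_pos: [0.6312, -0.079, 0.0531]
eef_rot: [-90.0, -0.1, -0.9]
ft_force: [0.9, -0.4, -0.1]
grip_width: 0.365
```

```bash
python3 -m pendant '[[[0,0,0,0,0.002,0,0.015],[0,0,0,0,0.004,0,0.015],[0,0,0,0,0.004,0,0.015],[0,0,0,0,0.004,0,0.015]]]' 50; python3 -m pendant '[[[0,0,0,0,0.001,0,0.015],[0,0,0,0,0.002,0,0.015],[0,0,0,0,0.002,0,0.015]]]' 50
```

```text
time: 25.2
tcp_pos: [0.6309, -0.0796, 0.0486]
eef_rot: [-90.0, -0.0, -1.0]
ft_force: [-1.1, -0.5, -0.4]
grip_width: 0.36
time: 25.45
tcp_pos: [0.631, -0.0796, 0.0466]
eef_rot: [-90.0, -0.0, -1.0]
ft_force: [-1.0, -0.7, 2.3]
grip_width: 0.359
```

```bash
python3 -m pendant '[[[0,0,0,0,0,0,0.036],[0,0,0,0,0,0,0.042],[0,0,0,0,0,0,0.05],[0,0,0,0,0,0,0.055],[0,0,0,0,0,0,0.055],[0,0,0,0,-0.02,0,0.055],[0,0,0,0,-0.05,0,0.055],[0,0,0,0,-0.09,0,0.055],[0,0,0,0,-0.13,0,0.055],[0,0,0,0,-0.15,0,0.055]]]' 50
python3 - <<'E'
from h import *
cv2.imwrite('pics/w16.png',env.get_image('wrist')[:,:,::-1])
plan(.45,-.3,.3,-1)
E
```

```text
time: 26.28
tcp_pos: [0.6324, -0.0792, 0.2012]
eef_rot: [-90.0, -0.3, -1.0]
ft_force: [1.6, 0.1, 0.7]
grip_width: 0.643
turn [0.0, 0.0, 0.009] shift [-0.179, -0.0978, -0.224] rows>=7.3 tcp [ 0.634 -0.079  0.204] t26.33
```

View pics/w16.png

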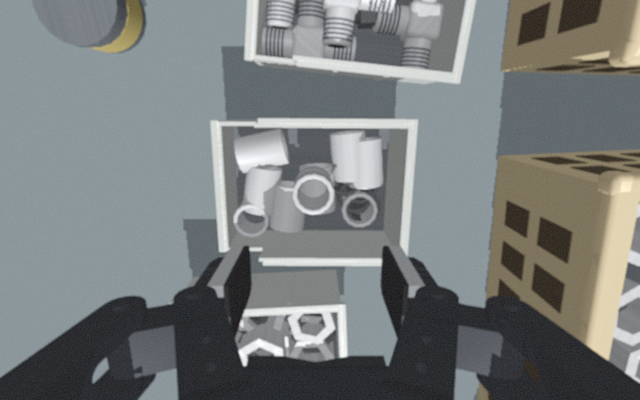

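Sleeve stands in its bin at (314,194). Move clear and check from above.

```bash
python3 -m pendant '[[[0,0,0,-0.02,-0.012,-0.028,0.055],[0,0,0,-0.045,-0.024,-0.056,0.055],[0,0,0,-0.067,-0.036,-0.084,0.055],[0,0,0,-0.09,-0.049,-0.112,0.055],[0,0,0,-0.112,-0.061,-0.14,0.055],[0,0,0,-0.134,-0.073,-0.168,0.055],[0,0,0,-0.157,-0.085,-0.196,0.055],[0,0,0,-0.179,-0.098,-0.224,0.055],[0,0,0,-0.179,-0.098,-0.26,0.055],[0,0,0,-0.179,-0.098,-0.28,0.055]]]' 50
python3 - <<'E'
from h import *
t=env.get_image('top')[:,:,::-1];s=env.get_image('scene')[:,:,::-1]
a=cv2.resize(t[90:290,120:480],None,fx=2.2,fy=2.2,interpolation=cv2.INTER_CUBIC);cv2.imwrite('pics/t20.png',a)
cv2.imwrite('pics/s20.png',cv2.resize(s[120:330,170:510],None,fx=2.2,fy=2.2,interpolation=cv2.INTER_CUBIC))
for n in ['tape_roll','grease_tin']: print(n,env.pinpoint(n,'top')[:1],env.pinpoint(n,'scene')[:1])
E
```

```text
time: 27.17
tcp_pos: [0.4449, -0.361, 0.2951]
eef_rot: [-90.2, -0.0, -1.2]
ft_force: [0.1, -1.0, -0.5]
grip_width: 0.642
tape_roll [{'position': [0.4203, 0.1847, 0.0035], 'conf': 0.76}] [{'position': [0.4203, 0.1864, 0.0024], 'conf': 0.92}]
grease_tin [] [{'position': [0.4576, 0.0659, 0.0012], 'conf': 0.61}]
```

View pics/t20.png

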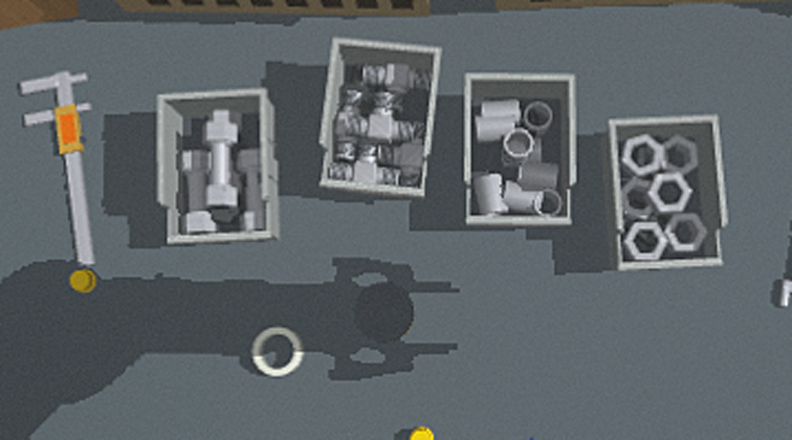

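View pics/s20.png

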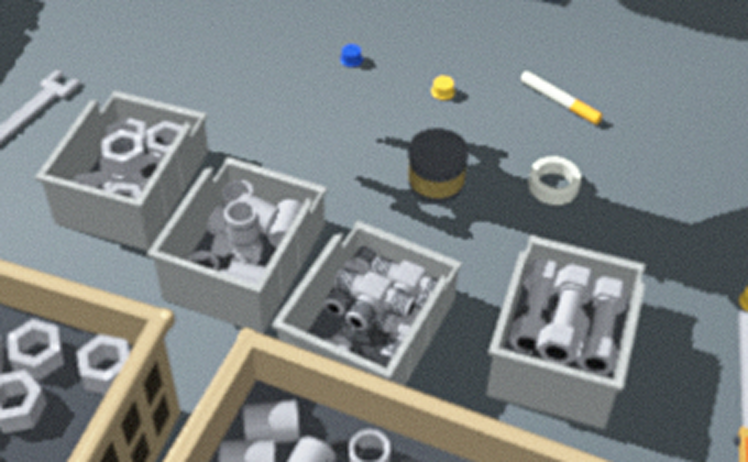

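All four fittings lie in their own bins in both views, the tape roll and tin have not moved, and the robot is clear.

```bash
python3 -m pendant '[[[0,0,0,0,0,0,0.055],[0,0,0,0,0,0,0.055],[0,0,0,0,0,0,0.055]]]'; python3 -c "
from workcell import env
print(env.job_done())"
```

```text
time: 27.72
tcp_pos: [0.4474, -0.3557, 0.2944]
eef_rot: [-90.0, -0.0, -0.9]
ft_force: [-0.8, 0.5, 1.2]
grip_width: 0.643
the job is handed in; nothing more can be done
None
```

All four fittings are back in the bins of their own kind, placed in the order you listed: coupling, tee, nut, sleeve. I lowered each one until the wrist force showed it resting on the stock, about 2–11 N, and only then opened the fingers. The job was handed in at about 27.7 s of the 104 s allowed.

- **Fittings:** the final top and scene pictures show each one lying inside its bin, with the sleeve standing upright.
- **Tape roll and grease tin:** the tape roll reads within about 2 mm of its first position in both cameras. The tin reads within about 4 mm, the accuracy of that measurement.
- **Robot:** the arm was about 0.29 m above the bench, touching nothing, at hand-in.

**Checks that failed or disagreed:**
- The network did not find the tin in the last top picture, where it lay in the arm's shadow. It was found in the scene picture.
- The network found no coupling bin in the wrist picture before that placing, so I centred on the bin walls in the image.
- My reading of the nut's position and the network's differed by about 9 mm. I aimed between them, and the grip closed on about 40 mm, which fits the nut's 41 mm flats.

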